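# Unlock the watch tester's lid: keeper first, then bolt

### The job

The watch pressure tester is the white bench unit with the round metal lid. Its lid is locked by a sliding bolt, and a keeper slide stands in the bolt's way: push the keeper fully open by its flat upright tab, then draw the bolt fully out of the lid's staple by its round knob. Leave both open and let go, so that the lid is free to lift.

Things in the scene. Friction and masses are not known exactly. Their poses are not given: they have to be found in the camera images.
- keeper_tab (a point): Grip point in the keeper's flat upright steel tab: 12 mm thick (x), 22 wide (y), from 23 mm below to 15 above the point, 119 mm over the table. Site x: the way it slides open; z up. Its bar (95 x 18 mm, top 23 mm below) reaches 85 mm to -x. The fixed white tester (200 x 220 mm, top 34 mm below) turns with it; its round lid (diameter 140, 9 high) lies to -y, 12 mm clear of the point.
- keeper (a joint): Keeper travel in m along +x of point keeper_tab: 0 shut, 0.040 fully open at its stop. Starts at 0 to 0.008. About 2 N of friction; stays where left. Its bar blocks the bolt's tail until about 0.021; with the bolt drawn it cannot shut again.
- bolt_knob (a point): Grip point on the axis of the bolt's upright round steel knob, diameter 18 mm, from 14 mm below to 15 above, 119 mm over the table; bar top 23 mm below. Site y: the way the bolt is drawn open; x as keeper_tab's. Both shut, it lies 72 mm to -x and 24 mm to -y of keeper_tab. A fixed staple (top 13 mm below) begins 46 mm to its -y. A drying box with square lid and like bolt, no keeper, stands beside.
- bolt (a joint): Bolt travel in m along +y of point bolt_knob: 0 shut with its nose through the lid's staple, 0.045 fully open at its stop; the nose leaves the staple at 0.027. Starts at 0 to 0.002. About 2 N of friction; stays where left; with the keeper shut it moves only about 3 mm.

How it is judged:
On the way, in this order (a step that is already met when the one before it is completed fails the run):
1. the keeper is slid open (at least 30 of its 40 mm) while the bolt is still shut (value of joint keeper above 0.03 m and value of joint bolt below 0.012 m), for 0.2 s.
2. the bolt is drawn (at least 33 of its 45 mm) with the keeper still open (value of joint bolt above 0.033 m and value of joint keeper above 0.028 m), for 0.2 s.
At the end, for the whole second after the job is handed in: The keeper stands at least 28 mm open (of 40) and the bolt at least 33 mm open (of 45), both at rest and released (all of step 2 and velocity of joint each of bolt, keeper below 0.01 m/s); the robot touches nothing.
It also fails if it takes over 40 s, if anything falls off the work surface, if the arm or the gripper's body presses on something with over 40 N, if the wrist force passes 120 N, or if a joint passes its speed limit or range.

### The arm

A 6-joint arm with a two-finger parallel gripper is mounted at the origin on the work surface. World frame = base frame: x ahead of the robot, y to its left, z up, the work surface at z = 0. Lengths are in m, angles in rad, forces in N, time in s.
With the tool pointing down it reaches from about 0.35 to 0.775 m from the base axis. Payload 7.3 kg.
Tool frame: the origin (TCP) lies at the very end of the fingers, on their centre line; the grasp point (between the pads) lies 19 mm behind it; z points along the fingers, x is the direction in which the jaws open and shut, and the axes are right-handed (so a half turn about z gives the same grasp; the last joint's range is limited). The gripper opens to 92 mm and grips with 3 to 60 N. Pads are 19 mm wide; open, the fingers measure 130 mm over their backs; the gripper's body (75 mm by 190 mm) begins 47 mm behind the grasp point.
Start: joints at [-1.319, 0.342, 1.524, -0, 1.275, -0.146], TCP at [0.203, -0.484, 0.227] pointing down, gripper open.
Joint ranges: [-2.53, 2.53], [-0.77, 2.02], [0.04, 2.7], [-1, 4.14], [0.28, 2.66], [-3.11, 3.11]. Speed limits (rad/s): [2.57, 2.57, 3.14, 3.14, 3.14, 3.14].

### API

Orientations are given as [roll, pitch, yaw] about the fixed x, y, z axes, in that order (R = Rz(yaw) Ry(pitch) Rx(roll)).
In Python, from cell import robot, read_camera, nets gives the robot as it stands. The module is installed in compiled form; this text tells all that it offers.
- The arm moves only by the tool carry_out, never from a script. Its arguments are lists of equal length, an entry for each row: "translation": the shift along the tool's x, y, z in m, a list of three; "turn": the turn, a rotation vector about the tool's x, y, z in rad, a list of three; "gripper": the gripper's target within -1 to 1 (shut at 1, half-way at 0, fully open at -1). A call has 1 to 10 rows; each row shifts and turns the commanded pose from where the row before left it, along the tool's axes as they then stand; what a row does not reach is not made up. A row lasts 1/10 s, in which the tool goes at most 50 mm and 8.59 degrees, less where a joint would pass 70% of its speed; a pose out of reach is approached as far as the arm can. A call with a gripper value outside its range is refused whole. The fingers move at their own pace and stop on an object; "squeeze" is the grip in N (left out, the last holds). Time passes only in rows, so rows that do not move let the fingers close. It gives the time, the measured TCP pose, the force and the opening at its end, in the units of the state.
- robot.observe(): the state, without advancing time (a new reading comes with each control period).
- read_camera(name): name is "scene" or "top"; returns a dict with "img" (480x640x3 uint8, red, green, blue), "fx", "fy", "cx", "cy" (pixels), "world_from_camera" (4x4, takes a point from camera to world coordinates). Camera axes: x right, y down, z forward; pixel columns grow to the right and rows downward; lengths in m; the calibration is good to about 2 mm. A picture is of the moment at which its call begins. There is no depth.
- robot.hand_in(): hands the job in, once; it reports no verdict.
Trained networks look in a picture, given as the dict that the camera call returned (one of the last four; its "shot" number tells which), for a name from the list of things; names that differ only in an ending like _2 or _b are one class to them, and where a whole thing is asked for, a point or a joint stands for the part that bears it (a point fixed in the world has none). Each returns a list of dicts, best first, with "score" (0 to 1); they miss things now and then, are a little off and sometimes report something else, mostly with a low value. They report only what shows in the picture. A call takes as long as a camera call.
- nets.regions_of(picture, name): "region" (480x640 bool, what is visible of it) and "pixel" ([column, row] in pixels, amid what is visible of it).
- nets.tip_of(picture, name): "pixel" ([column, row] in pixels: a listed point, or the origin of a listed thing).
The state is a dict: "time": time; "qpos": joint angles; "qvel": joint speeds; "joint_efforts": joint torques, N m; "tool_pos": TCP position; "tool_rot": TCP orientation; "contact_force": force on the tool from outside, world axes, zero at the start; "torque": the same for the moment, N m; "opening": finger opening in m.
Only numpy, scipy, OpenCV 4.12 (cv2) and the standard library are available. Lean on these libraries where they do the work, as an engineer would, in place of code of your own. Each camera call takes 0.05 s, during which the arm holds its last target. There are 200 camera calls.

## Working session

There is one attempt and no reset: what is moved stays moved. The work goes in short steps, Python scripts to look and compute and a tool call to move; the robot and the scene stay as the last step left them, time stands still between calls to the robot, and variables do not carry over. Pictures are saved under pics/ and viewed, about 8 in all and at most 12, crops included, and the job is handed in when it is done.

Besides the shell and the picture viewer there is one more tool, called after ">>>" as a command line: name --argument value ..., lists and objects as JSON in quotes. carry_out: Moves the arm, as the interface text tells. Its arguments: {"type":"object","properties":{"translation":{"type":"array","items":{"type":"array","items":{"type":"number"}}},"turn":{"type":"array","items":{"type":"array","items":{"type":"number"}}},"gripper":{"type":"array","items":{"type":"number"}},"squeeze":{"type":"number"}},"required":["translation","turn","gripper"]}

```bash
mkdir -p pics; cat > h.py <<'E'
import numpy as np, cv2
from cell import robot, read_camera, nets
def ray(p,px):
    T=np.array(p["world_from_camera"]); d=T[:3,:3]@np.array([(px[0]-p["cx"])/p["fx"],(px[1]-p["cy"])/p["fy"],1]); return T[:3,3],d
def atz(p,px,z):
    o,d=ray(p,px); return o+d*(z-o[2])/d[2]
def proj(p,X):
    T=np.array(p["world_from_camera"]); c=T[:3,:3].T@(np.array(X)-T[:3,3]); return np.array([p["fx"]*c[0]/c[2]+p["cx"],p["fy"]*c[1]/c[2]+p["cy"]])
def save(p,n,crop=None,s=1):
    im=p["img"][:,:,::-1]
    if crop: a,b,c,d=crop; im=im[b:d,a:c]
    cv2.imwrite("pics/"+n,cv2.resize(im,None,fx=s,fy=s,interpolation=cv2.INTER_CUBIC))
E
python3 - <<'E'
from h import *
for c in ["top","scene"]:
    p=read_camera(c); save(p,c+"0.png")
    print(c,np.round(p["world_from_camera"],3).tolist(),p["fx"])
    for n in ["keeper_tab","bolt_knob"]:
        for r in nets.tip_of(p,n): print(n,"tip",np.round(r["pixel"],1),round(r["score"],2),np.round(atz(p,r["pixel"],.119),4))
        for r in nets.regions_of(p,n): print(n,"reg",np.round(r["pixel"],1),round(r["score"],2),r["region"].sum())
print(robot.observe())
E
```

```text
top [[-0.001, -0.985, 0.174, 0.348], [-0.999, 0.009, 0.047, -0.032], [-0.048, -0.174, -0.984, 0.888], [0.0, 0.0, 0.0, 1.0]] 475.3876832589553
keeper_tab tip [183.  185.1] 0.62 [0.5663 0.2319 0.119 ]
keeper_tab reg [182.8 205.2] 0.63 604
bolt_knob tip [187.6 232.5] 0.91 [0.4845 0.2201 0.119 ]
bolt_knob reg [198.5 236.2] 0.6 360
scene [[-0.582, 0.593, -0.557, 1.082], [0.813, 0.408, -0.415, 0.439], [-0.019, -0.695, -0.719, 0.903], [0.0, 0.0, 0.0, 1.0]] 622.7083219288671
keeper_tab tip [413.9 344.1] 0.6 [0.5611 0.2296 0.119 ]
keeper_tab reg [424.2 343.1] 0.83 827
bolt_knob tip [429.8 309.4] 0.65 [0.4888 0.2176 0.119 ]
bolt_knob reg [425.9 312. ] 0.68 589
{'time': 0.5, 'qpos': array([-1.31900838e+00,  3.42031920e-01,  1.52414157e+00, -1.03903192e-05,
        1.27535716e+00, -1.45989493e-01]), 'qvel': array([-0.00166039,  0.0008196 , -0.0005141 ,  0.00010553, -0.00130725,
       -0.00191999]), 'joint_efforts': array([-1.00215791e-03, -4.30812979e+01, -2.44313014e+01,  7.16916402e-02,
        4.89442761e-02, -2.29513057e-05]), 'tool_pos': array([ 0.20339523, -0.48401306,  0.22670939]), 'tool_rot': array([ 3.14157380e+00, -5.98966172e-05, -1.17301586e+00]), 'contact_force': array([ 0.127617  ,  0.22325601, -0.47365675]), 'torque': array([ 0.0335371 ,  0.02237895, -0.02011322]), 'opening': 0.09167079199255505}
```

View pics/top0.png

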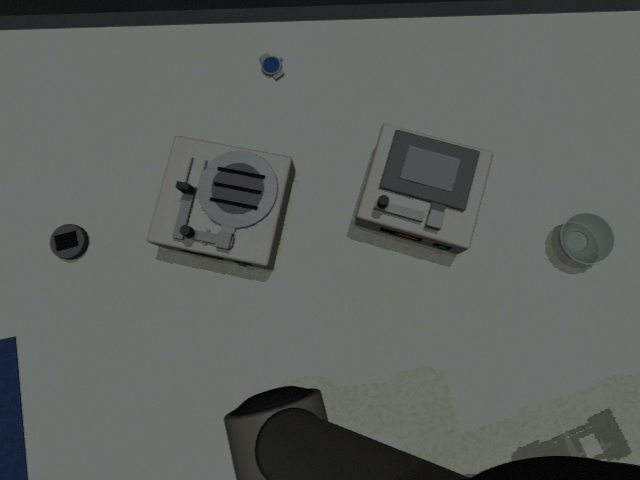

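View pics/scene0.png

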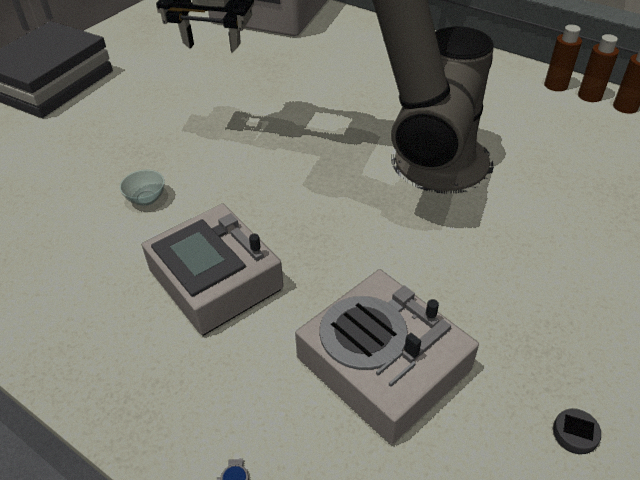

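The top picture shows the tester at left, with tab near (185,187) and knob near (187,232). In the scene picture the tab is near (413,344) and the knob near (432,309). I'll measure the yaw and heights next.

```bash
python3 - <<'E'
from h import *
p=read_camera("top"); q=read_camera("scene")
a=cv2.resize(p["img"][125:280,140:305],None,fx=3.8,fy=3.8,interpolation=cv2.INTER_CUBIC)
cv2.imwrite("pics/t1.png",np.clip(a[:,:,::-1]*1.6,0,255).astype(np.uint8))
def tri(a,b):
    o1,d1=ray(p,a);o2,d2=ray(q,b)
    s=np.linalg.lstsq(np.c_[d1,-d2],o2-o1,rcond=None)[0]; A=o1+d1*s[0];B=o2+d2*s[1]; return (A+B)/2,np.linalg.norm(A-B)
for n in ["keeper_tab","bolt_knob"]:
    A=nets.tip_of(p,n)[0]["pixel"];B=nets.tip_of(q,n)[0]["pixel"]; print(n,A,B,tri(A,B))
# tester top corners by eye (top image)
C=[(176,137),(295,158),(272,268),(150,242)]
W=[atz(p,c,.085) for c in C]
for i in range(4):
    d=W[(i+1)%4]-W[i]; print(W[i].round(3),np.linalg.norm(d).round(4),np.degrees(np.arctan2(d[1],d[0])).round(1))
# lines
g=cv2.cvtColor(p["img"],cv2.COLOR_RGB2GRAY)
L=cv2.createLineSegmentDetector().detect(g[125:280,140:305])[0][:,0]+[140,125,140,125]
for l in L:
    u,v=atz(p,l[:2],.09),atz(p,l[2:],.09); d=v-u
    if np.linalg.norm(d)>.035: print(l.round(0),round(np.linalg.norm(d),3),round(np.degrees(np.arctan2(d[1],d[0]))%90,1))
E
```

```text
keeper_tab [183.7, 185.1] [410.9, 347.3] (array([0.56722158, 0.22969896, 0.11814036]), np.float64(0.0029537584789211366))
bolt_knob [188.7, 232.2] [430.7, 310.0] (array([0.48597503, 0.21884533, 0.11550947]), np.float64(0.001354724058505908))
[0.666 0.261 0.085] 0.2202 -101.3
[0.623 0.045 0.085] 0.1984 169.0
[0.428 0.083 0.085] 0.2191 77.7
[0.474 0.297 0.085] 0.1949 -10.7
[243. 207. 209. 201.] 0.061 78.9
[148. 240. 265. 265.] 0.208 77.9
[294. 175. 273. 271.] 0.17 78.1
[196. 189. 190. 216.] 0.049 79.7
[211. 197. 254. 205.] 0.079 78.1
[237. 264. 147. 243.] 0.162 77.1
[268. 216. 246. 229.] 0.045 30.7
[194. 158. 188. 181.] 0.043 77.5
[202. 243. 184. 236.] 0.035 67.7
[271. 270. 239. 265.] 0.055 80.3
[267. 263. 291. 158.] 0.189 78.1
[215. 181. 260. 190.] 0.082 78.1
[261. 178. 219. 170.] 0.075 77.9
[232. 169. 253. 173.] 0.039 78.0
[259. 194. 214. 185.] 0.082 78.2
[185. 223. 191. 201.] 0.04 77.9
[185. 179. 190. 158.] 0.04 78.3
[257. 221. 272. 205.] 0.038 47.7
[243. 214. 223. 212.] 0.035 84.7
[197. 184. 205. 161.] 0.045 74.4
[247. 279. 226. 274.] 0.038 76.3
[223. 274. 174. 263.] 0.088 77.6
[278. 178. 277. 199.] 0.038 88.0
[174. 226. 180. 204.] 0.039 77.3
```

View pics/t1.png

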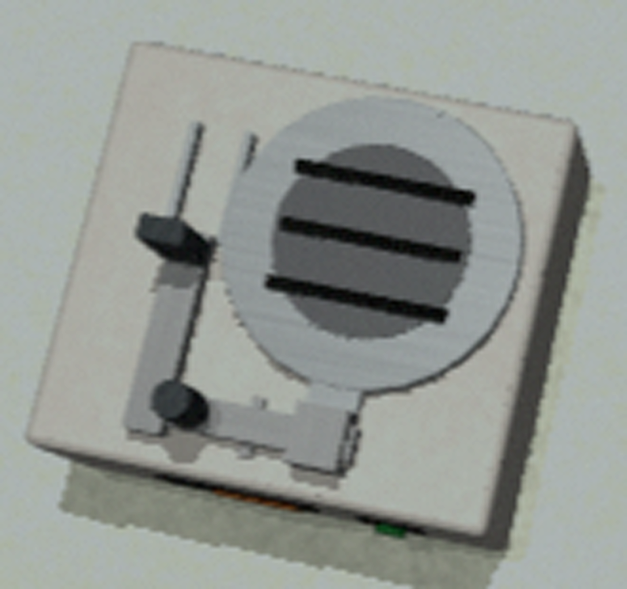

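Both pictures and the line fit agree. The yaw of the site frame is about -12°, and the keeper tab is near (0.5665, 0.230). I'll turn the tool so that its x is -site y and its y is -site x, shut the fingers and fly over.

>>> carry_out --translation '[[0,0,0],[0,0,0],[0,0,0],[0,0,0],[0,0,0]]' --turn '[[0,0,0.1215],[0,0,0.1215],[0,0,0.1215],[0,0,0.1215],[0,0,0.1215]]' --gripper '[1,1,1,1,1]' --squeeze 30

```text
time: 1.3
tool_pos: [0.2034, -0.484, 0.2267]
tool_rot: [-3.142, -0.0, -1.786]
contact_force: [0.1, 0.5, 0.2]
opening: 0.0564
```

>>> carry_out --translation '[[-0.0387,-0.0088,0],[-0.0387,-0.0088,0],[-0.0387,-0.0088,0],[-0.0387,-0.0088,0],[-0.0387,-0.0088,0],[-0.0387,-0.0088,0],[-0.0387,-0.0088,0],[-0.0387,-0.0088,0],[-0.0387,-0.0088,0],[-0.0387,-0.0088,0]]' --turn '[[0,0,0],[0,0,0],[0,0,0],[0,0,0],[0,0,0],[0,0,0],[0,0,0],[0,0,0],[0,0,0],[0,0,0]]' --gripper '[1,1,1,1,1,1,1,1,1,1]'

```text
time: 2.3
tool_pos: [0.3705, -0.1223, 0.227]
tool_rot: [-3.141, -0.0, -1.781]
contact_force: [1.6, -0.3, 0.1]
opening: 0.0005
```

>>> carry_out --translation '[[-0.0387,-0.0088,0],[-0.0387,-0.0088,0],[-0.0387,-0.0088,0],[-0.0387,-0.0088,0],[-0.0387,-0.0088,0],[-0.0387,-0.0088,0],[-0.0387,-0.0088,0],[-0.0387,-0.0088,0],[-0.0387,-0.0088,0],[0,0,0]]' --turn '[[0,0,0],[0,0,0],[0,0,0],[0,0,0],[0,0,0],[0,0,0],[0,0,0],[0,0,0],[0,0,0],[0,0,0]]' --gripper '[1,1,1,1,1,1,1,1,1,1]'

```text
time: 3.3
tool_pos: [0.5211, 0.2042, 0.2261]
tool_rot: [-3.141, 0.001, -1.777]
contact_force: [0.2, -0.0, -0.1]
opening: 0.0003
```

>>> carry_out --translation '[[-0.0346,-0.0091,0.02],[0,0,0.03],[0,0,0.02],[0,0,0]]' --turn '[[0,0,0],[0,0,0],[0,0,0],[0,0,0]]' --gripper '[1,1,1,1]'

```text
time: 3.7
tool_pos: [0.5341, 0.2314, 0.1537]
tool_rot: [3.136, -0.003, -1.781]
contact_force: [0.1, 0.3, -0.1]
opening: 0.0007
```

```bash
python3 - <<'E'
from h import *
o=robot.observe();print(o["tool_pos"],o["tool_rot"],o["qpos"])
q=read_camera("scene"); save(q,"s2.png",(270,170,530,450),2)
print(proj(q,o["tool_pos"]))
for n in ["keeper_tab","bolt_knob"]:
    print(n,[(r["pixel"],r["score"],atz(q,r["pixel"],.119)) for r in nets.tip_of(q,n)])
E
```

```text
[0.53412204 0.23137649 0.15365838] [ 3.13580669 -0.0034195  -1.78054728] [ 2.77327903e-01  5.13221332e-01  1.46210606e+00 -3.40254815e-04
  1.17297883e+00  2.05801794e+00]
[426.0484156  318.91872441]
keeper_tab [([415.8, 344.3], 0.61, array([0.55975012, 0.23211543, 0.119     ]))]
bolt_knob [([429.0, 309.4], 0.56, array([0.48953326, 0.21652292, 0.119     ]))]
```

View pics/s2.png

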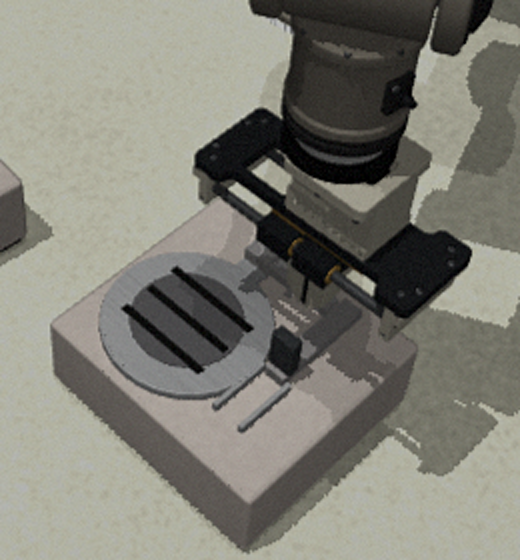

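The picture shows the shut fingers just behind (-x of) the tab, clear of the lid and knob. The tab is at crop (287,350) and the tip at about (315,295). I'll lower now.

>>> carry_out --translation '[[0,0,0.02],[0,0,0.02],[0,0,0.006],[0,0,0],[0,0,0]]' --turn '[[0,0,0],[0,0,0],[0,0,0],[0,0,0],[0,0,0]]' --gripper '[1,1,1,1,1]'

```text
time: 4.35
tool_pos: [0.537, 0.2324, 0.1122]
tool_rot: [-3.139, 0.001, -1.781]
contact_force: [0.0, -0.1, 0.3]
opening: 0.0002
```

>>> carry_out --translation '[[0,-0.004,0.002],[0,-0.004,0.002],[0,-0.004,0],[0,-0.004,0],[0,-0.004,0],[0,-0.004,0]]' --turn '[[0,0,0],[0,0,0],[0,0,0],[0,0,0],[0,0,0],[0,0,0]]' --gripper '[1,1,1,1,1,1]'

```text
time: 4.95
tool_pos: [0.5599, 0.2273, 0.1068]
tool_rot: [3.142, 0.0, -1.78]
contact_force: [-2.6, 0.9, 1.9]
opening: 0.0004
```

>>> carry_out --translation '[[0,-0.004,0],[0,-0.004,0],[0,-0.004,0],[0,-0.003,0]]' --turn '[[0,0,0],[0,0,0],[0,0,0],[0,0,0]]' --gripper '[1,1,1,1]'

```text
time: 5.35
tool_pos: [0.5746, 0.2241, 0.1067]
tool_rot: [-3.142, 0.0, -1.781]
contact_force: [-2.4, 1.3, 2.0]
opening: -0.0
```

>>> carry_out --translation '[[0,-0.003,0],[0,-0.003,0],[0,-0.003,0],[0,-0.002,0]]' --turn '[[0,0,0],[0,0,0],[0,0,0],[0,0,0]]' --gripper '[1,1,1,1]'

```text
time: 5.75
tool_pos: [0.5845, 0.222, 0.1065]
tool_rot: [3.14, -0.0, -1.781]
contact_force: [-7.4, 2.6, 4.9]
opening: 0.0007
```

```bash
python3 - <<'E'
from h import *
print(robot.observe()["tool_pos"])
q=read_camera("scene"); save(q,"s3.png",(270,170,530,450),2)
for n in ["keeper_tab","bolt_knob"]:
    print(n,[(r["pixel"],r["score"],atz(q,r["pixel"],.119)) for r in nets.tip_of(q,n)])
E
```

```text
[0.5845264  0.22200834 0.1065248 ]
keeper_tab [([395.2, 360.7], 0.84, array([0.60268546, 0.22153969, 0.119     ]))]
bolt_knob []
```

View pics/s3.png

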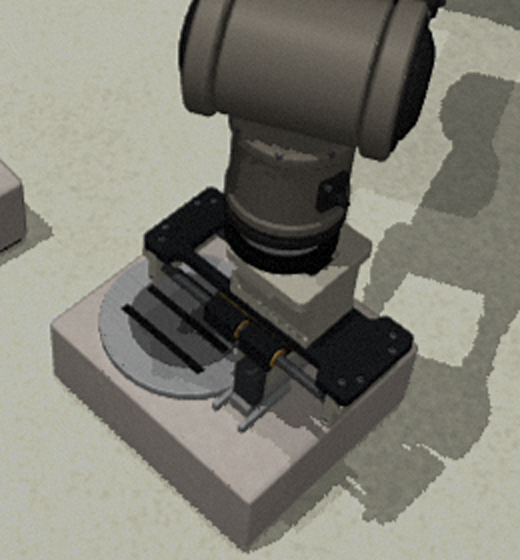

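The tab has moved on to crop (250,380), and the force is rising, so the stop is probably near. I'll press a little more to confirm.

>>> carry_out --translation '[[0,-0.002,0],[0,-0.002,0],[0,0,0]]' --turn '[[0,0,0],[0,0,0],[0,0,0]]' --gripper '[1,1,1]'

```text
time: 6.2
tool_pos: [0.5846, 0.222, 0.1063]
tool_rot: [3.132, -0.002, -1.78]
contact_force: [-17.7, 3.3, 8.5]
opening: 0.0003
```

Keeper is at its stop: the TCP no longer advances and force is 18 N. This also fits the bolt knob estimate to 1 mm along x. Next I back off, rise, and go to the -y side of the knob.

>>> carry_out --translation '[[0,0.006,0],[0,0.006,-0.01],[0,0,-0.03],[0,0,-0.025],[0.02,0.028,0],[0.02,0.028,0],[0.0227,0.028,0],[0,0,0],[0,0,0]]' --turn '[[0,0,0],[0,0,0],[0,0,0],[0,0,0],[0,0,0],[0,0,0],[0,0,0],[0,0,0],[0,0,0]]' --gripper '[1,1,1,1,1,1,1,1,1]'

```text
time: 7.1
tool_pos: [0.4829, 0.1796, 0.173]
tool_rot: [-3.138, 0.001, -1.781]
contact_force: [0.5, 0.3, -0.8]
opening: 0.0006
```

```bash
python3 - <<'E'
from h import *
t=robot.observe()["tool_pos"];print(t,robot.observe()["tool_rot"],"site",.978*t[0]-.208*t[1],.208*t[0]+.978*t[1])
q=read_camera("scene"); save(q,"s4.png",(270,170,530,450),2)
for n in ["keeper_tab","bolt_knob"]:
    for r in nets.tip_of(q,n):
        w=atz(q,r["pixel"],.119); print(n,r["pixel"],r["score"],w,"site",.978*w[0]-.208*w[1],.208*w[0]+.978*w[1])
E
```

```text
[0.48285085 0.17955231 0.17297039] [-3.13844706e+00  9.56252141e-04 -1.78107985e+00] site 0.4348812530030862 0.27603513803061236
keeper_tab [395.0, 361.1] 0.55 [0.60345547 0.22165307 0.119     ] site 0.5440756087070296 0.3422954403061763
bolt_knob [431.8, 310.6] 0.57 [0.48914111 0.22129369 0.119     ] site 0.4323509218420935 0.3181665831273097
```

View pics/s4.png

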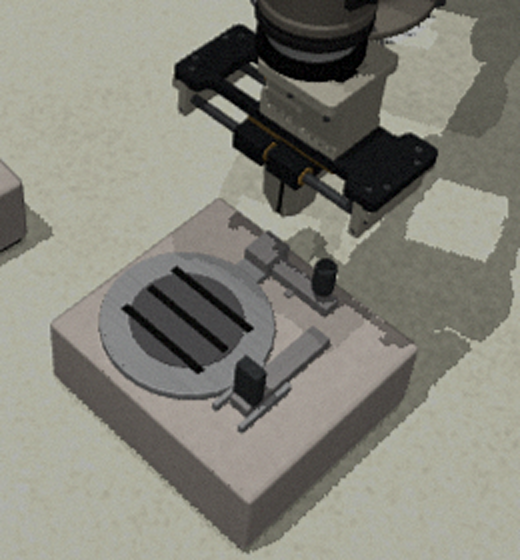

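The keeper stayed open with its tab at crop (250,380). The knob stands free at (325,275), and the fingers hover beyond it on the staple side. I'll trim x by 4 mm and lower to z 0.112.

>>> carry_out --translation '[[0,0.004,0.025],[0,0,0.025],[0,0,0.008],[0,0,0],[0,0,0]]' --turn '[[0,0,0],[0,0,0],[0,0,0],[0,0,0],[0,0,0]]' --gripper '[1,1,1,1,1]'

```text
time: 7.75
tool_pos: [0.479, 0.1808, 0.1143]
tool_rot: [-3.14, 0.0, -1.78]
contact_force: [-0.5, -0.3, 1.3]
opening: 0.0004
```

>>> carry_out --translation '[[-0.004,0,0.002],[-0.004,0,0],[-0.004,0,0],[-0.004,0,0],[-0.004,0,0],[-0.004,0,0]]' --turn '[[0,0,0],[0,0,0],[0,0,0],[0,0,0],[0,0,0],[0,0,0]]' --gripper '[1,1,1,1,1,1]'

```text
time: 8.35
tool_pos: [0.4833, 0.2042, 0.1119]
tool_rot: [-3.141, -0.0, -1.78]
contact_force: [-0.5, -2.0, 1.0]
opening: 0.0003
```

>>> carry_out --translation '[[-0.004,0,0],[-0.004,0,0],[-0.004,0,0],[-0.004,0,0],[-0.004,0,0]]' --turn '[[0,0,0],[0,0,0],[0,0,0],[0,0,0],[0,0,0]]' --gripper '[1,1,1,1,1]'

```text
time: 8.85
tool_pos: [0.4873, 0.2239, 0.1117]
tool_rot: [-3.141, -0.0, -1.781]
contact_force: [0.5, -2.3, 2.1]
opening: 0.0006
```

>>> carry_out --translation '[[-0.003,0,0],[-0.003,0,0],[-0.003,0,0],[-0.002,0,0]]' --turn '[[0,0,0],[0,0,0],[0,0,0],[0,0,0]]' --gripper '[1,1,1,1]'

```text
time: 9.25
tool_pos: [0.4896, 0.2346, 0.1117]
tool_rot: [-3.142, -0.0, -1.78]
contact_force: [-0.1, -2.6, 2.0]
opening: 0.0005
```

>>> carry_out --translation '[[-0.002,0,0],[-0.002,0,0]]' --turn '[[0,0,0],[0,0,0]]' --gripper '[1,1]'

```text
time: 9.45
tool_pos: [0.4904, 0.2384, 0.1117]
tool_rot: [3.142, -0.0, -1.781]
contact_force: [0.2, -1.6, 1.3]
opening: 0.0
```

>>> carry_out --translation '[[-0.002,0,0],[-0.002,0,0]]' --turn '[[0,0,0],[0,0,0]]' --gripper '[1,1]'

```text
time: 9.65
tool_pos: [0.4906, 0.2398, 0.1115]
tool_rot: [3.141, -0.005, -1.78]
contact_force: [-2.3, -19.3, 6.8]
opening: 0.0007
```

>>> carry_out --translation '[[-0.002,0,0],[-0.002,0,0]]' --turn '[[0,0,0],[0,0,0]]' --gripper '[1,1]'

```text
time: 9.85
tool_pos: [0.4906, 0.2402, 0.1114]
tool_rot: [3.139, -0.012, -1.779]
contact_force: [-4.7, -35.3, 11.2]
opening: 0.0007
```

The bolt has hit its stop: the force jumped and the TCP is stalled where I predicted. I'll back off, rise and look.

>>> carry_out --translation '[[0.008,0,0],[0.008,0,0],[0.004,0,-0.02],[0,0,-0.04],[0,0,-0.04],[0.04,0,0],[0.04,0,0],[0.04,0,0],[0,0,0],[0,0,0]]' --turn '[[0,0,0],[0,0,0],[0,0,0],[0,0,0],[0,0,0],[0,0,0],[0,0,0],[0,0,0],[0,0,0],[0,0,0]]' --gripper '[1,1,1,1,1,1,1,1,1,1]'

```text
time: 10.85
tool_pos: [0.4629, 0.109, 0.2118]
tool_rot: [-3.141, 0.001, -1.782]
contact_force: [-0.2, -0.3, -0.8]
opening: 0.0005
```

```bash
python3 - <<'E'
from h import *
o=robot.observe();print(o["tool_pos"],o["contact_force"])
q=read_camera("scene"); save(q,"s5.png",(270,170,530,450),2)
for n in ["keeper_tab","bolt_knob"]:
    for r in nets.tip_of(q,n):
        w=atz(q,r["pixel"],.119); print(n,r["pixel"],r["score"],"site",.978*w[0]-.208*w[1],.208*w[0]+.978*w[1])
E
```

```text
[0.46294309 0.1089892  0.21182986] [-0.16383551 -0.33103503 -0.751971  ]
keeper_tab [396.9, 357.4] 0.72 site 0.5372449601271029 0.33982812067095564
bolt_knob [454.3, 325.3] 0.94 site 0.42912379870187767 0.36058747783954287
```

View pics/s5.png

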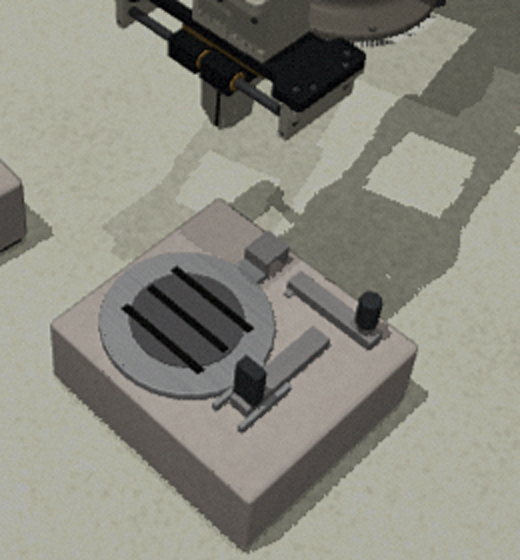

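The bolt is fully drawn: its knob is at crop (370,312) and the nose is clear of the staple at (268,255). The keeper tab is still open at (250,380), and the arm is clear.

```bash
python3 -c "
from cell import robot
print(robot.hand_in())"
```

```text
the job is handed in; nothing more can be done
None
```

The lid should now be free to lift: the keeper and the bolt both look fully open, and the job is handed in. The hand-in gave no verdict.

- **How it was done:** I pushed the keeper open by its tab with the fingers shut, then pushed the bolt out by its knob. Each time I went on until the tool stalled at the stop. The force there was about 18 N on the keeper and 35 N on the bolt.
- **Last checks:** The final picture shows the bolt's nose clear of the staple and the keeper still open. The networks put the bolt about 44 mm open (of 45) and the keeper about 36–40 mm (of 40). The arm is clear, with no contact force beyond sensor noise, at about 11 s of the 40 s allowed.
- **Disagreements:** The networks' readings differed by up to about 7 mm between pictures. I therefore relied on the stalls at the stops. No check failed.

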